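Hold the long cell in the photometer's light path

TASK

Take a blank reading on the small open photometer: first press its start button fully down and let it come back up, then take the long, tall sample cell out of its stand by its two frosted side faces only, never touching its clear end windows. Hold it in the middle of the gap between the two heads, upright, so that the light path runs through both clear windows square on and through the middle of the cell, with neither the cell nor the gripper touching the photometer. Finish while still holding it there, still in the gripper; leave the short square cell alone.

Things in the scene. Friction and masses are not known exactly. Their poses are not given: they have to be found in the camera images.
- photometer: Grey open-beam photometer, fixed. Origin on the bench under the light path's middle; y along the light path, x away from the robot (yaw within 0.35 rad). Base x -115..35, y +-90, 12 mm high; console x -110..-58, y +-65, top z 38. Two heads 44 (x) x 36 (y) mm at y = -66 and +66, z 56..108, each with a lens barrel 26 mm across facing the other; free gap between barrels 76 mm.
- beam_mid (a point): Middle of the photometer's light path: half-way between the two lenses, 80 mm above the bench, axes as the photometer's (the light runs along its y). The cell's centre belongs here.
- start_button (a joint): Round spring push button, 26 mm across, on top of the console's right-hand part. Value in m: 0 up, 0.006 fully down; it takes 5 N to push fully down and springs back when let go.
- start_button_top (a point): Centre of the button's upper face (60 mm above the bench when up; it moves with the button), in a round black housing 42 mm across whose top is 10 mm below the raised button's face. It is pressed straight down.
- long_cell_center (a point): Centre (half-way up) of the long sample cell, a closed box 40 mm between its clear end windows (its x), 28 mm between its frosted faces (its y), 60 mm high (its z), about 60 g. The wide side faces +y and -y are frosted white and flat, 36 mm wide, 54 mm high from the foot up; the narrow ends +x and -x are clear. The light must pass along its x.
- long_cell_window_far: Clear window at the +x end of the long cell (24 x 52 mm); origin at its centre. Must not be touched by the gripper.
- long_cell_window_near: Clear window at the -x end of the long cell (24 x 52 mm); origin at its centre. Must not be touched by the gripper.
- long_cell: The same long cell; origin at the centre of its underside, same axes. A white stopper, slightly inset, fills its top 6 mm. It stands upright in its stand, its foot 6 mm above the bench, turned with the stand: its frosted faces look to the left and right of the robot, within about 0.55 rad.
- stand_long: Low black stand of the long cell, fixed to the bench: 74 (x) x 62 (y) x 14 mm with a pocket 46 x 34 mm, 8 mm deep, in which the cell stands with 3 mm of play all round. Origin at the centre of its underside.
- square_cell_center (a point): Centre of the other cell, which stays where it is: 28 x 28 mm, only 40 mm high, in a similar stand of 62 x 62 x 14 mm. The two stands may have changed places.
There are look-alikes about, which are no part of the job. What is shaped like the long_cell but blue is not meant.

How it is judged:
By the outcome, as a careful person would: the job done as asked, in the order asked, and still so for the second after the job is handed in, while the arm keeps its last pose, push and grip.
It also fails if it takes over 48 s, if anything falls off the work surface, if the arm or the gripper's body presses on something with over 40 N, if the wrist force passes 120 N, or if a joint passes its speed limit or range.

ROBOT

A 7-joint arm with a two-finger parallel gripper is mounted at the origin on a cart in front of the work surface, level with it; the furniture and walls round the work are solid. World frame = base frame: x ahead of the robot, y to its left, z up, the work surface at z = 0. Lengths are in m, angles in rad, forces in N, time in s.
With the tool pointing down it reaches from about 0.4 to 0.875 m from the base axis. Payload 4.4 kg.
Tool frame: the origin (TCP) lies at the very end of the fingers, on their centre line; the grasp point (between the pads) lies 19 mm behind it; z points along the fingers, y is the direction in which the jaws open and shut (so a half turn about z gives the same grasp; the last joint's range is limited). The gripper opens to 85 mm and grips with 20 to 120 N. Pads are 22 mm wide; open, the fingers measure 114 mm over their backs; the gripper's body (76 mm by 85 mm) begins 54 mm behind the grasp point. The pads swing forward as they close: fully open they stand 13 mm farther back than shut.
Start: joints at [-1.39, 0.628, 0.038, 1.517, -0.027, 0.996, -0.02], TCP at [0.159, 0.63, 0.231] pointing down, gripper open.
Joint ranges: [-3.06, 3.06], [-0.37, 2.12], [-1.25, 1.32], [0.18, 2.47], [-1.1, 4.24], [0.23, 1.98], [-2.94, 2.94]. Speed limits (rad/s): [2.57, 2.57, 3.14, 3.14, 3.14, 3.14, 3.14].

INTERFACE

Orientations are given as a rotation vector (axis times angle).
In Python, from rig import robot, snapshot gives the robot as it stands.
- The arm moves only by the shell command python3 -m creep 'ROWS'. ROWS is JSON, a list of rows, each a list of 7 numbers: the shift along the tool's x, y, z in cm, then the turn, a rotation vector about the tool's x, y, z in rad, then the opening, from 0 (shut) to 1 (fully open). A call has exactly 10 rows; each row is the pose to reach, as a shift and turn from the pose commanded when the call began, along the tool's axes at that moment; what a row does not reach only later rows make up. A row lasts 1/8 s, in which the tool goes at most 62.5 mm and 10.7 degrees, less where a joint would pass 70% of its speed; a pose out of reach is approached as far as the arm can. A call with a gripper value outside its range is refused whole. The fingers move at their own pace and stop on an object; the grip force is fixed at half the most. Time passes only in rows, so rows that repeat a pose let the fingers close, or fill a call up. It gives the time, the measured TCP pose, the force and the opening at its end, in the units of the state.
- robot.get_state(): the state, without advancing time (a new reading comes with each control period).
- snapshot(name): name is "scene" or "top" or "wrist"; returns a dict with "frame" (400x640x3 uint8, red, green, blue), "range_z" (400x640 float32, m along the optical axis (not along the pixel's ray), 0 where there is no reading), "fx", "fy", "cx", "cy" (pixels), "rvec" (rotation vector, rad) and "tvec" (3), from world to camera coordinates, as OpenCV has them; the wrist camera has in their place "T_tool_cam" (4x4, takes a point from camera to tool coordinates, whose origin is the TCP and whose axes are the flange's). Camera axes: x right, y down, z forward; pixel columns grow to the right and rows downward; lengths in m; the calibration is good to about 2 mm. A picture is of the moment at which its call begins: read the wrist's pose just before it.
- robot.sign_off(): hands the job in, once; it reports no verdict.
The state is a dict: "time_s": time; "joint_positions": joint angles; "qvel": joint speeds; "effort": joint torques, N m; "ee_pos": TCP position; "orientation": TCP orientation; "contact_force": force on the tool from outside, world axes, zero at the start; "ft_torque": the same for the moment, N m; "gripper_width": finger opening in m.
Only numpy, scipy, OpenCV 4.12 (cv2) and the standard library are available. Lean on these libraries where they do the work, as an engineer would, in place of code of your own. Each camera call takes 0.05 s, during which the arm holds its last target.

## Working session

There is one attempt and no reset: what is moved stays moved. The work goes in short steps, Python scripts to look and compute and a shell command to move; the robot and the scene stay as the last step left them, time stands still between calls to the robot, and variables do not carry over. Pictures are saved under pics/ and viewed, and the job is handed in when it is done.

```bash
ls; mkdir -p pics
python3 - <<'E'
from rig import robot, snapshot
import cv2, numpy as np, pickle
s=robot.get_state(); print({k:np.round(v,4) for k,v in s.items()})
for n in ["scene","top","wrist"]:
    d=snapshot(n); cv2.imwrite(f"pics/{n}0.png",cv2.cvtColor(d["frame"],cv2.COLOR_RGB2BGR)); pickle.dump(d,open(f"{n}0.pkl","wb"))
    print(n,{k:np.round(v,3).tolist() for k,v in d.items() if k not in("frame","range_z")})
E
```

```text
pics
{'time_s': np.float64(0.0), 'joint_positions': array([-1.3898,  0.6294,  0.0385,  1.5184, -0.027 ,  0.9963, -0.02  ]), 'qvel': array([-0.001 ,  0.0019,  0.0011, -0.0001,  0.0002,  0.0008, -0.0006]), 'effort': array([-6.00000e-04, -5.63407e+01,  1.22600e+00, -1.93456e+01,
        1.09000e-02,  1.03000e-02,  0.00000e+00]), 'ee_pos': array([0.1586, 0.6297, 0.2304]), 'orientation': array([-3.8660e-01, -3.1175e+00,  3.0000e-03]), 'contact_force': array([ 0.089 , -0.4475,  0.6683]), 'ft_torque': array([0.0062, 0.0847, 0.03  ]), 'gripper_width': np.float64(0.0853)}
scene {'fx': 486.083, 'fy': 486.083, 'cx': 333.29, 'cy': 206.583, 'rvec': [2.275, -0.616, 0.241], 'tvec': [-0.381, 0.371, 0.725]}
top {'fx': 363.077, 'fy': 363.077, 'cx': 319.049, 'cy': 192.32, 'rvec': [2.111, -2.179, 0.138], 'tvec': [0.224, 0.572, 0.861]}
wrist {'fx': 289.851, 'fy': 289.851, 'cx': 315.485, 'cy': 202.043, 'T_tool_cam': [[-0.0, -0.953, -0.303, 0.078], [1.0, -0.0, 0.0, 0.002], [-0.0, -0.303, 0.953, -0.143], [0.0, 0.0, 0.0, 1.0]]}
```

View pics/scene0.png

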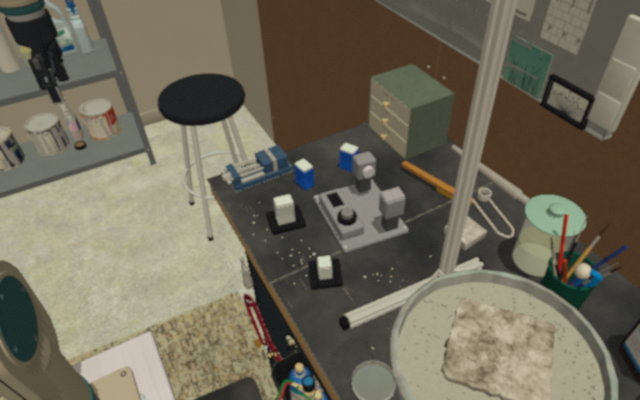

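View pics/top0.png

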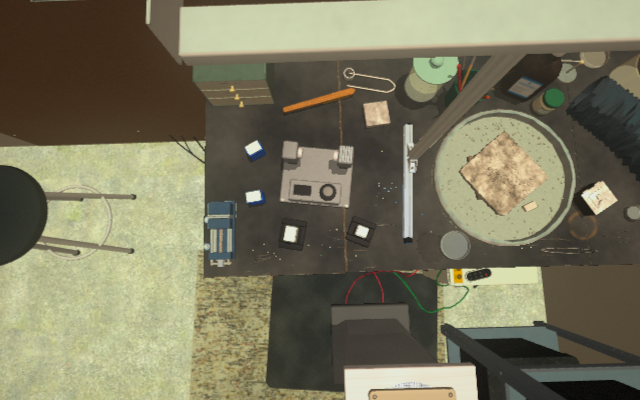

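View pics/wrist0.png

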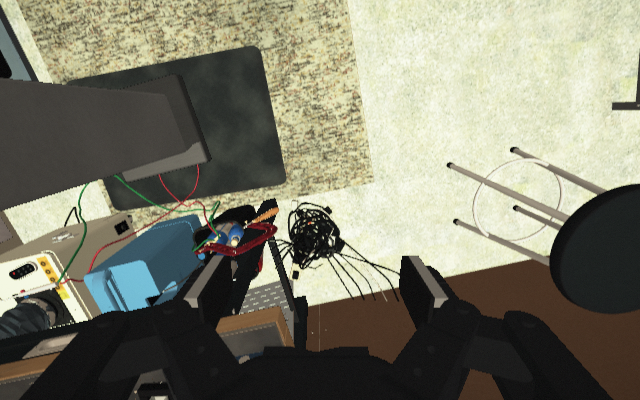

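The overview shows the photometer near top-view pixel (318,178) with its button at (327,190). The long cell is in its stand at (292,234), the square cell at (361,231), and blue look-alikes at (254,150) and (255,197). Next I'll zoom in and cast rays.

```bash
cat > h.py <<'E'
import numpy as np, cv2, pickle
from scipy.spatial.transform import Rotation as R
def cam(d):  # world->cam
    return R.from_rotvec(d["rvec"]).as_matrix(), np.array(d["tvec"]).ravel()
def ray(d,uv,z,Rt=None):
    Rm,t=Rt or cam(d); uv=np.atleast_2d(uv).astype(float)
    c=np.c_[(uv[:,0]-d["cx"])/d["fx"],(uv[:,1]-d["cy"])/d["fy"],np.ones(len(uv))]
    w=c@Rm; o=-Rm.T@t
    return o+w*((z-o[2])/w[:,2])[:,None]
def proj(d,P,Rt=None):
    Rm,t=Rt or cam(d); c=np.atleast_2d(P)@Rm.T+t
    return c[:,:2]/c[:,2:]*[d["fx"],d["fy"]]+[d["cx"],d["cy"]]
def cloud(d,Rt=None):
    Rm,t=Rt or cam(d); z=d["range_z"]; v,u=np.mgrid[:z.shape[0],:z.shape[1]]
    c=np.stack([(u-d["cx"])/d["fx"]*z,(v-d["cy"])/d["fy"]*z,z],-1)
    P=(c-t)@Rm; P[z==0]=np.nan; return P
def wristRt(d,ee,rv):
    T=np.eye(4);T[:3,:3]=R.from_rotvec(rv).as_matrix();T[:3,3]=ee
    M=T@np.array(d["T_tool_cam"]); return M[:3,:3].T, -M[:3,:3].T@M[:3,3]
def crop(d,u0,v0,u1,v1,s,f):
    cv2.imwrite(f,cv2.resize(cv2.cvtColor(d["frame"][v0:v1,u0:u1],cv2.COLOR_RGB2BGR),None,fx=s,fy=s,interpolation=cv2.INTER_CUBIC))
E
python3 - <<'E'
from h import *
d=pickle.load(open("top0.pkl","rb")); s=pickle.load(open("scene0.pkl","rb"))
crop(d,230,130,390,250,5,"pics/topc.png"); crop(s,250,130,420,300,3.5,"pics/scenec.png")
P=cloud(d);Q=cloud(s)
for n,C,u,v in [("long",P,291,234),("sq",P,360,231),("btn",P,327,190),("headL",P,290,150),("headR",P,345,153),("desk",P,320,260),("longS",Q,284,203),("btnS",Q,347,213),("sqS",Q,324,262)]:
    print(n,C[v,u].round(4))
E
```

```text
long [0.4778 0.2753 0.0658]
sq [0.4805 0.1085 0.0417]
btn [0.582  0.1859 0.0577]
headL [0.6725 0.2701 0.1059]
headR [0.6612 0.1415 0.105 ]
desk [ 0.4118  0.2089 -0.0015]
longS [0.4771 0.2694 0.0642]
btnS [0.5771 0.1805 0.06  ]
sqS [0.4787 0.1018 0.0464]
```

View pics/topc.png

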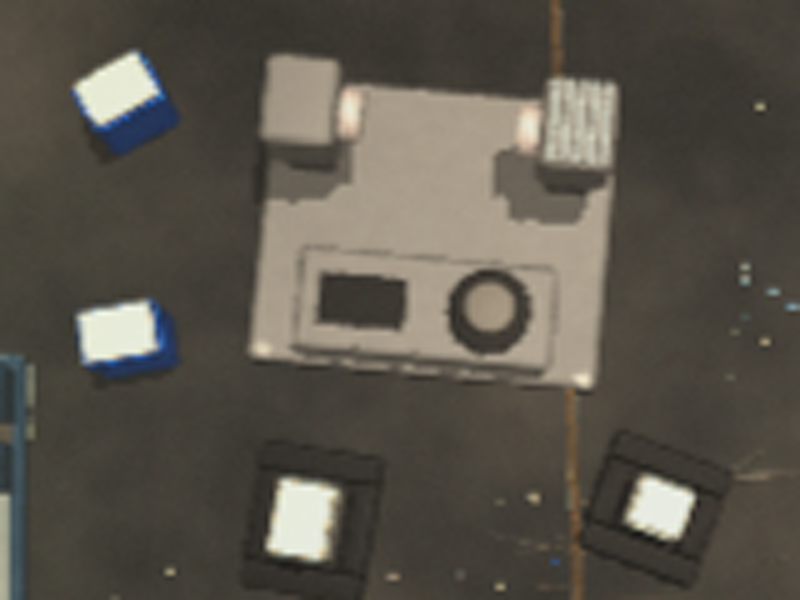

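View pics/scenec.png

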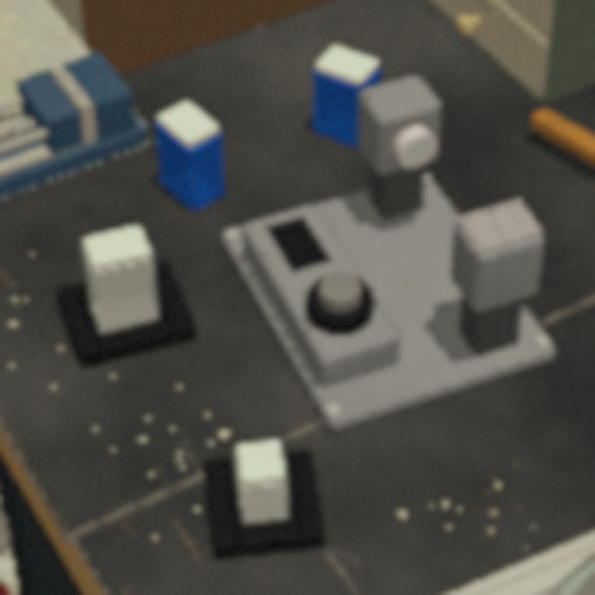

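```bash
cat >> h.py <<'E'
def delta(ee,rv,target,Rtgt):
    """target pose -> shift in tool axes (cm), rotvec in tool axes"""
    R0=R.from_rotvec(rv)
    return np.r_[R0.inv().apply(np.array(target)-ee)*100,(R0.inv()*Rtgt).as_rotvec()]
E
python3 - <<'E'
from h import *
d=pickle.load(open("top0.pkl","rb")); s=pickle.load(open("scene0.pkl","rb"))
for n,c,k,o in [("top",d,5,(230,130)),("scene",s,3.5,(250,130))]:
    hsv=cv2.cvtColor(c["frame"],cv2.COLOR_RGB2HSV)
pt=lambda u,v:((u+.5)/5-.5+230,(v+.5)/5-.5+130)
ps=lambda u,v:((u+.5)/3.5-.5+250,(v+.5)/3.5-.5+130)
print("btn top",ray(d,pt(490,303),.06),"scene",ray(s,ps(340,288),.06))
print("base corners z12",ray(d,[pt(253,357),pt(592,388)],.012), ray(s,[ps(225,234),ps(335,424),ps(553,352)],.012))
print("headtops z108", ray(d,[pt(302,97),pt(582,122)],.108))
# white tops
f=d["frame"].astype(int); P=cloud(d)
m=(f.min(2)>150)&(np.ptp(f,axis=2)<60)
m=m.astype(np.uint8); n,l,st,ce=cv2.connectedComponentsWithStats(m)
for i in range(1,n):
    if st[i,4]>40 and 230<ce[i,0]<390 and 130<ce[i,1]<250:
        cn,_=cv2.findContours((l==i).astype(np.uint8),0,2); 
        h=.066 if ce[i,0]<310 else .046
        b=cv2.boxPoints(cv2.minAreaRect(cn[0])); w=ray(d,b,h)
        e=w[1]-w[0];g=w[2]-w[1]
        print(ce[i].round(1),st[i,4],ray(d,ce[i],h)[0].round(4),"edges",np.linalg.norm(e)*1e3,np.degrees(np.arctan2(e[1],e[0])),np.linalg.norm(g)*1e3,np.degrees(np.arctan2(g[1],g[0])))
from h import R
r=R.from_rotvec([-3.8660e-01, -3.1175e+00,  3.0000e-03]).as_matrix();print(r.round(3))
E
```

```text
btn top [[0.58111717 0.18451871 0.06      ]] scene [[0.57835869 0.18337323 0.06      ]]
base corners z12 [[0.56409297 0.30599534 0.012     ]
 [0.54261719 0.13326868 0.012     ]] [[0.5649251  0.30509577 0.012     ]
 [0.54319321 0.1301555  0.012     ]
 [0.6856319  0.11194802 0.012     ]]
headtops z108 [[0.67440607 0.26991345 0.108     ]
 [0.65799745 0.1395253  0.108     ]]
[252.7 147.4] 139 [0.6927 0.3653 0.066 ] edges 35.17347188731843 -64.43089016664949 23.957552937346495 -154.78547394938903
[345.6 154.1] 150 [0.6731 0.1361 0.046 ] edges 40.030953813635826 -7.273696142343584 30.23217790483739 -97.29906082768188
[253. 196.] 144 [0.5721 0.3653 0.066 ] edges 36.01119266971206 -80.40688205387659 24.03685699235042 -169.30428123371894
[289.8 233.4] 156 [0.4793 0.2782 0.066 ] edges 33.82652867617421 -11.407957388473399 25.69317730424462 -102.03676140543915
[361.7 231.1] 102 [0.48   0.1048 0.046 ] edges 23.85542513093524 -20.997123185064563 25.254855998014662 -110.28717109716146
[[-0.97   0.244 -0.   ]
 [ 0.244  0.97  -0.002]
 [-0.    -0.002 -1.   ]]
```

```bash
cat > go.py <<'E'
import sys
from h import *
from rig import robot
def Rt(ydeg):
    a=np.radians(ydeg); y=np.array([np.cos(a),np.sin(a),0]); z=np.array([0,0,-1.]); x=np.cross(y,z)
    return R.from_matrix(np.c_[x,y,z])
if __name__=="__main__":
    s=robot.get_state(); x,y,z,a=map(float,sys.argv[1:5])
    print(s["time_s"],np.round(s["ee_pos"],4),np.round(s["joint_positions"],2),s["gripper_width"])
    print("delta",delta(s["ee_pos"],s["orientation"],[x,y,z],Rt(a)).round(3))
E
python3 go.py 0.46 0.23 0.23 82
```

```text
0.15 [0.1587 0.6299 0.2306] [-1.39  0.63  0.04  1.52 -0.03  1.   -0.02] 0.08571123573205629
delta [-3.8991e+01 -3.1411e+01  1.0400e-01 -1.0000e-03 -0.0000e+00 -1.0700e-01]
```

```bash
python3 -m creep '[[-3,-2.5,0,0,0,-0.02,0],[-7,-6,0,0,0,-0.04,0],[-11.5,-9.5,0,0,0,-0.06,0],[-16,-13,0,0,0,-0.08,0],[-20.5,-16.5,0,0,0,-0.1,0],[-25,-20,0,0,0,-0.107,0],[-29.5,-23.5,0,0,0,-0.107,0],[-34,-27,0,0,0,-0.107,0],[-37,-30,0,0,0,-0.107,0],[-39,-31.4,0.1,0,0,-0.107,0]]'
python3 - <<'E'
from h import *
from rig import robot,snapshot
s=robot.get_state(); d=snapshot("wrist"); d["ee"]=s["ee_pos"]; d["rv"]=s["orientation"]; pickle.dump(d,open("w1.pkl","wb"))
print(s["ee_pos"],np.round(s["joint_positions"],2),np.abs(s["qvel"]).max()); cv2.imwrite("pics/w1.png",cv2.cvtColor(d["frame"],cv2.COLOR_RGB2BGR))
E
```

```text
time_s: 1.4
ee_pos: [0.4613, 0.2276, 0.2302]
orientation: [-0.225, -3.133, 0.002]
contact_force: [-0.2, 1.4, -1.2]
gripper_width: 0.0001
[0.46128944 0.22764184 0.23021759] [-0.54  0.44  0.04  1.89 -0.02  0.81  0.93] 0.375654884451427
```

View pics/w1.png

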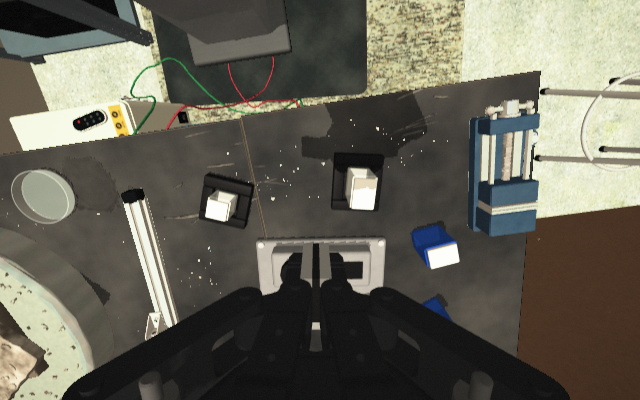

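```bash
python3 go.py 0.58 0.184 0.085 82.8
python3 - <<'E'
from h import *
d=pickle.load(open("w1.pkl","rb")); crop(d,180,130,400,300,3.6,"pics/w1c.png")
E
```

```text
1.45 [0.4635 0.2253 0.2302] [-0.54  0.44  0.04  1.89 -0.02  0.81  0.94] -4.0682897816811896e-06
delta [-1.2095e+01 -2.3550e+00  1.4548e+01 -2.0000e-03  2.0000e-03 -2.1000e-02]
```

View pics/w1c.png

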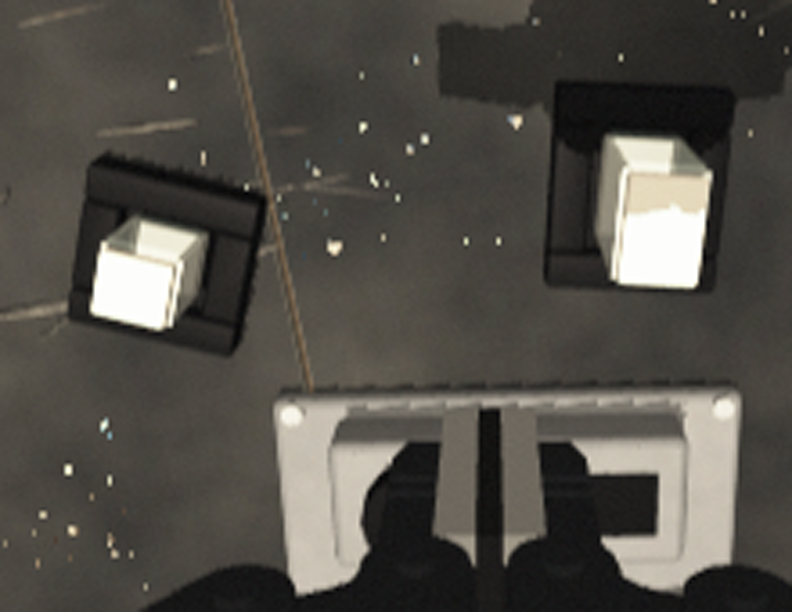

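```bash
python3 -m creep '[[-2,-0.4,1,0,0,-0.02,0],[-5,-1,4,0,0,-0.02,0],[-8.5,-1.6,8,0,0,-0.02,0],[-11,-2.2,11.5,0,0,-0.02,0],[-12.1,-2.3,13.5,0,0,-0.02,0],[-12.1,-2.3,14.5,0,0,-0.02,0],[-12.1,-2.3,14.5,0,0,-0.02,0],[-12.1,-2.3,14.5,0,0,-0.02,0],[-12.1,-2.3,14.5,0,0,-0.02,0],[-12.1,-2.3,14.5,0,0,-0.02,0]]'; python3 go.py 0.58 0.184 0.054 82.8;  python3 - <<'E'
from h import *
from rig import robot,snapshot
s=robot.get_state(); print(s["contact_force"])
for n in ["wrist","scene"]:
    d=snapshot(n); d["ee"]=s["ee_pos"]; d["rv"]=s["orientation"]; pickle.dump(d,open(n+"2.pkl","wb"))
    cv2.imwrite(f"pics/{n}2.png",cv2.cvtColor(d["frame"],cv2.COLOR_RGB2BGR))
    if n=="scene": crop(d,270,60,430,260,3,"pics/scene2c.png")
d=pickle.load(open("w1.pkl","rb"))
pt=lambda u,v:((u+.5)/3.6-.5+180,(v+.5)/3.6-.5+130)
for ee in [d["ee"],[.4635,.2253,.2302]]:
    Rt=wristRt(d,ee,d["rv"])
    st=ray(d,[pt(557,85),pt(735,92),pt(715,292),pt(547,287)],.014,Rt)
    tp=ray(d,[pt(622,175),pt(712,170),pt(697,290),pt(615,283)],.066,Rt)
    for w in (st,tp): print(w.mean(0),[ (np.linalg.norm(w[(i+1)%4]-w[i]).round(4),np.degrees(np.arctan2(*(w[(i+1)%4]-w[i])[[1,0]])).round(1)) for i in range(4)])
E
```

```text
time_s: 2.7
ee_pos: [0.577, 0.1912, 0.086]
orientation: [0.188, 3.135, 0.001]
contact_force: [0.2, -0.5, -0.2]
gripper_width: 0.0001
2.7 [0.577  0.1912 0.086 ] [-0.38  0.75  0.02  1.76 -0.02  0.63  1.1 ] 7.74091666568798e-05
delta [-3.770e-01 -6.800e-01  3.205e+00  1.000e-03  1.000e-03  6.000e-03]
[ 0.23727638 -0.48518991 -0.2048073 ]
[0.48044862 0.28031468 0.014     ] [(np.float64(0.0612), np.float64(79.5)), (np.float64(0.0728), np.float64(-9.9)), (np.float64(0.0613), np.float64(-100.0)), (np.float64(0.0733), np.float64(170.0))]
[0.47967939 0.28040516 0.066     ] [(np.float64(0.027), np.float64(85.0)), (np.float64(0.0382), np.float64(-11.5)), (np.float64(0.0257), np.float64(-103.4)), (np.float64(0.0344), np.float64(170.3))]
[0.4826545  0.27797092 0.014     ] [(np.float64(0.0612), np.float64(79.5)), (np.float64(0.0728), np.float64(-9.9)), (np.float64(0.0613), np.float64(-100.0)), (np.float64(0.0733), np.float64(170.0))]
[0.48188452 0.27806107 0.066     ] [(np.float64(0.027), np.float64(85.0)), (np.float64(0.0382), np.float64(-11.5)), (np.float64(0.0257), np.float64(-103.4)), (np.float64(0.0344), np.float64(170.3))]
```

View pics/wrist2.png

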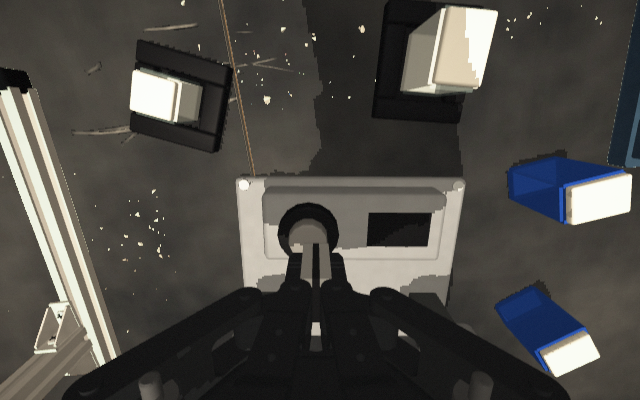

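View pics/scene2c.png

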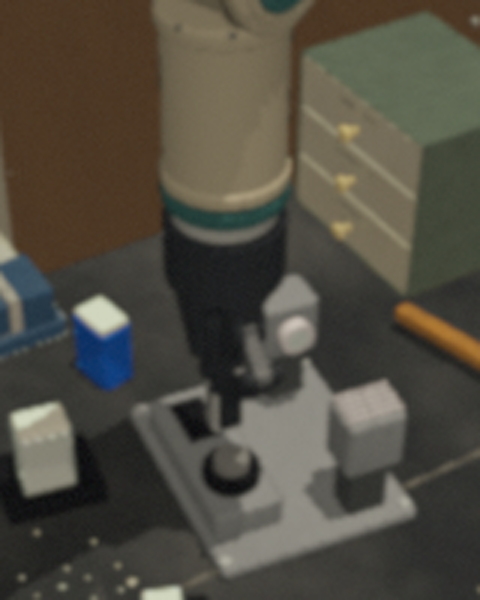

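The wrist view shows the button at about (308,234), just beside the fingertips, which end at x 316. The cell stands untouched at (455,50). I'll check the button position with a ray, then press.

Run:
```python
from h import *
d=pickle.load(open("wrist2.pkl","rb")); Rt=wristRt(d,d["ee"],d["rv"])
print("housing",ray(d,[(278,232),(339,232),(308.5,203)],.05,Rt)); print("face",ray(d,[(290,238),(327,238),(308,220)],.06,Rt))
print(proj(d,d["ee"],Rt))
```

```text
housing [[0.57494894 0.16844311 0.05      ]
 [0.57985612 0.20900825 0.05      ]
 [0.55715201 0.19131723 0.05      ]]
face [[0.57579053 0.17727851 0.06      ]
 [0.5786204  0.20066775 0.06      ]
 [0.56499142 0.19022221 0.06      ]]
[[311.40587094 257.26569654]]
```

```bash
python3 -m creep '[[-0.25,-0.5,0,0,0,0.006,0],[-0.25,-0.5,0.5,0,0,0.006,0],[-0.25,-0.5,1.3,0,0,0.006,0],[-0.25,-0.5,2,0,0,0.006,0],[-0.25,-0.5,2.4,0,0,0.006,0],[-0.25,-0.5,2.7,0,0,0.006,0],[-0.25,-0.5,2.9,0,0,0.006,0],[-0.25,-0.5,3.1,0,0,0.006,0],[-0.25,-0.5,3.2,0,0,0.006,0],[-0.25,-0.5,3.2,0,0,0.006,0]]'; python3 go.py 0.579 0.186 0.053 82.8
```

```text
time_s: 4.05
ee_pos: [0.5784, 0.1856, 0.0541]
orientation: [-0.197, -3.135, 0.0]
contact_force: [-3.5, -0.6, 8.1]
gripper_width: -0.0002
4.05 [0.5784 0.1856 0.0541] [-0.37  0.8   0.02  1.77 -0.02  0.57  1.11] -0.0001902702704072249
delta [-0.059  0.043  0.107 -0.    -0.001 -0.   ]
```

```bash
python3 -m creep '[[0,0,0.1,0,0,0,0],[0,0,0.15,0,0,0,0],[0,0,0.15,0,0,0,0],[0,0,0.15,0,0,0,0],[0,0,0.15,0,0,0,0],[0,0,0.15,0,0,0,0],[0,0,0.15,0,0,0,0],[0,0,0.15,0,0,0,0],[0,0,0.15,0,0,0,0],[0,0,0.15,0,0,0,0]]'
```

```text
time_s: 5.3
ee_pos: [0.5784, 0.1857, 0.0539]
orientation: [-0.198, -3.135, -0.0]
contact_force: [-6.3, -1.3, 17.7]
gripper_width: -0.0001
```

The button is at its stop: the force rose to 17.7 N with only 0.2 mm more travel. Next I lift straight up and check that it sprang back.

```bash
python3 -m creep '[[0,0,-0.5,0,0,0,0],[0,0,-1.2,0,0,0,0],[0,0,-2.5,0,0,0,0],[0,0,-5,0,0,0,0],[0,0,-8,0,0,0,0],[0,0,-11,0,0,0,0.3],[0,0,-13,0,0,0,0.6],[0,0,-14,0,0,0,1],[0,0,-14,0,0,0,1],[0,0,-14,0,0,0,1]]'; python3 go.py 0.47 0.278 0.15 79
python3 - <<'E'
from h import *
from rig import robot,snapshot
d=snapshot("scene"); P=cloud(d); uv=proj(d,[.579,.186,.06])[0].round().astype(int); print(uv,P[uv[1]-1:uv[1]+2,uv[0]-1:uv[0]+2,2].round(4))
E
```

```text
time_s: 6.55
ee_pos: [0.5782, 0.1854, 0.1909]
orientation: [-0.197, -3.134, 0.001]
contact_force: [-0.1, 0.6, -0.8]
gripper_width: 0.0858
6.55 [0.5782 0.1854 0.1909] [-0.37  0.61  0.03  1.68 -0.02  0.85  1.11] 0.0857902204149694
delta [ 1.1891e+01  7.8280e+00  4.1020e+00 -1.0000e-03 -1.0000e-03  6.6000e-02]
[346 211] [[0.0586 0.0595 0.0608]
 [0.0602 0.061  0.0612]
 [0.0595 0.0605 0.0612]]
```

```bash
python3 -m creep '[[1.5,1,0,0,0,0.03,1],[4,2.6,0.5,0,0,0.06,1],[7,4.6,1.5,0,0,0.066,1],[10,6.6,3,0,0,0.066,1],[11.5,7.6,4,0,0,0.066,1],[11.9,7.8,4.1,0,0,0.066,1],[11.9,7.8,4.1,0,0,0.066,1],[11.9,7.8,4.1,0,0,0.066,1],[11.9,7.8,4.1,0,0,0.066,1],[11.9,7.8,4.1,0,0,0.066,1]]';  python3 - <<'E'
from h import *
from rig import robot,snapshot
s=robot.get_state(); 
for n in ["wrist","scene"]:
    d=snapshot(n); d["ee"]=s["ee_pos"]; d["rv"]=s["orientation"]; pickle.dump(d,open(n+"3.pkl","wb"))
    cv2.imwrite(f"pics/{n}3.png",cv2.cvtColor(d["frame"],cv2.COLOR_RGB2BGR))
    if n=="scene": crop(d,220,100,380,280,3.3,"pics/scene3c.png")
E
```

```text
time_s: 7.85
ee_pos: [0.471, 0.2776, 0.151]
orientation: [0.302, 3.127, 0.0]
contact_force: [-0.3, -0.5, -0.3]
gripper_width: 0.0856
```

View pics/wrist3.png

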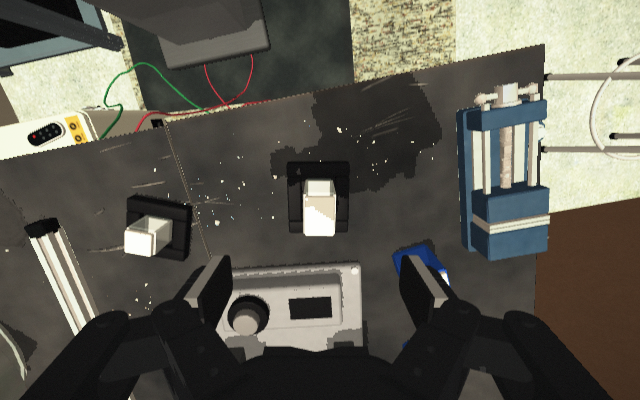

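View pics/scene3c.png

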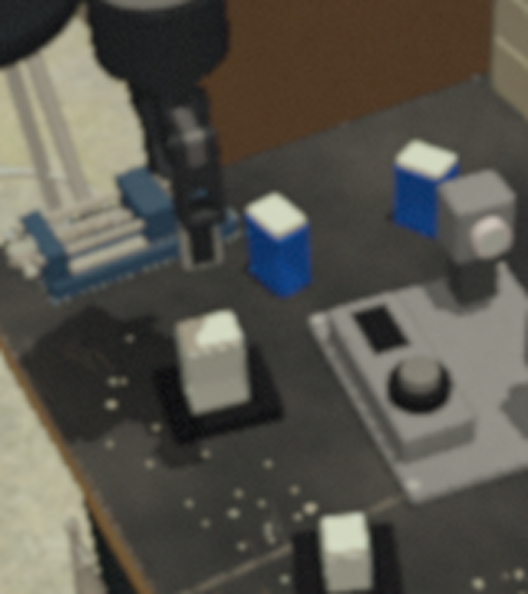

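Run:
```python
from h import *
d=pickle.load(open("wrist3.pkl","rb")); crop(d,270,145,370,250,5.5,"pics/w3c.png"); print(d["ee"])
```

```text
[0.47096753 0.27761818 0.15100344]
```

View pics/w3c.png

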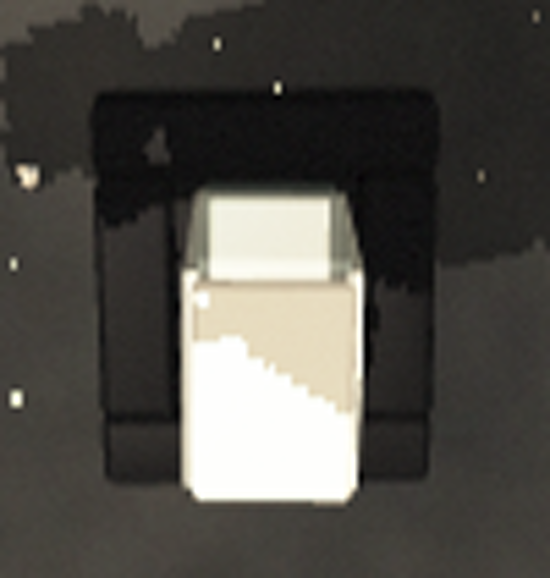

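```bash
python3 - <<'E'
from h import *
d=pickle.load(open("wrist3.pkl","rb")); Rt=wristRt(d,d["ee"],d["rv"])
pt=lambda u,v:((u+.5)/5.5-.5+270,(v+.5)/5.5-.5+145)
for w in (ray(d,[pt(93,92),pt(438,92),pt(430,483),pt(107,483)],.014,Rt),ray(d,[pt(191,282),pt(358,284),pt(358,500),pt(191,500)],.066,Rt)):
    print(w.mean(0).round(4),[ (np.linalg.norm(w[(i+1)%4]-w[i]).round(4),np.degrees(np.arctan2(*(w[(i+1)%4]-w[i])[[1,0]])).round(1)) for i in range(4)])
print(proj(d,d["ee"],Rt))
# gripper symmetric line in the image
E
python3 go.py 0.479 0.2775 0.10 79.5
```

```text
[0.4794 0.2811 0.014 ] [(np.float64(0.0608), np.float64(78.9)), (np.float64(0.0749), np.float64(-10.2)), (np.float64(0.0616), np.float64(-101.1)), (np.float64(0.0749), np.float64(169.2))]
[0.4794 0.2817 0.066 ] [(np.float64(0.0249), np.float64(78.2)), (np.float64(0.0351), np.float64(-9.9)), (np.float64(0.026), np.float64(-101.1)), (np.float64(0.0354), np.float64(168.3))]
[[311.38151676 257.53835691]]
7.95 [0.4707 0.2778 0.1509] [-0.62  0.59  0.05  1.89 -0.04  0.66  0.84] 0.0852907608832371
delta [-0.82   0.126  5.089  0.     0.    -0.009]
```

```bash
python3 -m creep '[[-0.8,0.22,1,0,0,-0.005,1],[-0.8,0.22,3.5,0,0,-0.005,1],[-0.8,0.22,6,0,0,-0.005,1],[-0.8,0.22,7.5,0,0,-0.005,1],[-0.8,0.22,8.5,0,0,-0.005,1],[-0.8,0.22,9,0,0,-0.005,1],[-0.8,0.22,9,0,0,-0.005,1],[-0.8,0.22,9,0,0,-0.005,1],[-0.8,0.22,9,0,0,-0.005,1],[-0.8,0.22,9,0,0,-0.005,1]]';  python3 - <<'E'
from h import *
from rig import robot,snapshot
s=robot.get_state(); 
for n in ["wrist","scene","top"]:
    d=snapshot(n); d["ee"]=s["ee_pos"]; d["rv"]=s["orientation"]; pickle.dump(d,open(n+"4.pkl","wb"))
    cv2.imwrite(f"pics/{n}4.png",cv2.cvtColor(d["frame"],cv2.COLOR_RGB2BGR))
    if n=="scene": crop(d,220,100,380,280,3.3,"pics/scene4c.png")
E
```

```text
time_s: 9.2
ee_pos: [0.4789, 0.2787, 0.0611]
orientation: [0.293, 3.127, 0.001]
contact_force: [0.3, -0.1, 0.4]
gripper_width: 0.0859
```

View pics/wrist4.png

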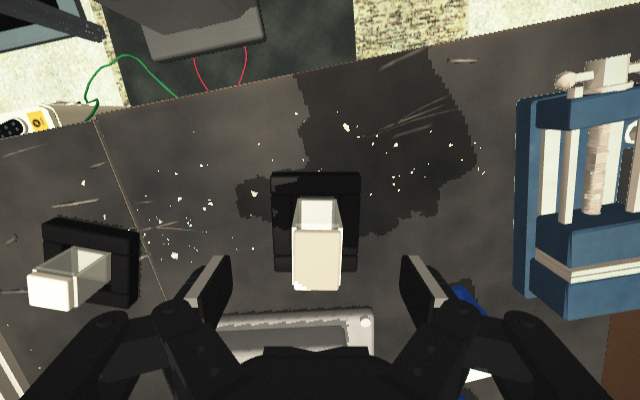

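View pics/scene4c.png

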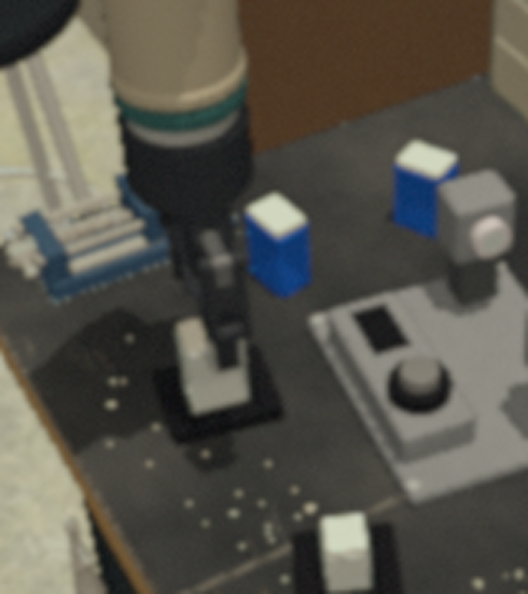

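Run:
```python
from h import *
d=pickle.load(open("wrist4.pkl","rb")); Rt=wristRt(d,d["ee"],d["rv"])
R0=R.from_rotvec(d["rv"])
for p in [(.011,.0425,-.013),(.011,-.0425,-.013),(-.011,.0425,-.013),(.011,.0425,-.04)]:
    print(p,proj(d,d["ee"]+R0.apply(p),Rt))
crop(d,170,160,470,330,2.6,"pics/w4c.png")
```

```text
(0.011, 0.0425, -0.013) [[396.50621435 250.37245102]]
(0.011, -0.0425, -0.013) [[225.3508275  250.45855127]]
(-0.011, 0.0425, -0.013) [[392.93407226 288.56872517]]
(0.011, 0.0425, -0.04) [[414.15167366 280.97747142]]
```

View pics/w4c.png

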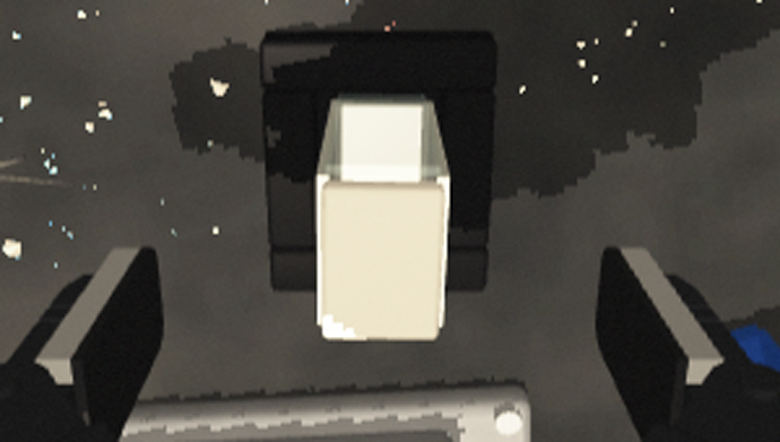

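```bash
python3 - <<'E'
from h import *
d=pickle.load(open("wrist4.pkl","rb")); Rt=wristRt(d,d["ee"],d["rv"]); R0=R.from_rotvec(d["rv"])
pt=lambda u,v:((u+.5)/2.6-.5+170,(v+.5)/2.6-.5+160)
w=ray(d,[pt(323,184),pt(444,182),pt(440,339),pt(322,336)],.066,Rt)
print((R0.inv().apply(w-d["ee"])*1e3).round(1)); print(w.mean(0))
w=ray(d,[pt(264,33),pt(495,33),pt(486,289),pt(273,290)],.014,Rt); print((R0.inv().apply(w-d["ee"])*1e3).round(1)); print(w.mean(0))
E
python3 go.py 0.480 0.2785 0.018 79.2
```

```text
[[ 18.2  -8.9  -4.9]
 [ 18.7  15.1  -4.9]
 [-17.5  15.2  -4.8]
 [-16.7  -9.9  -4.9]]
[0.47878067 0.28172215 0.066     ]
[[ 37.8 -27.2  47.1]
 [ 37.8  32.   47.1]
 [-36.7  32.9  47.2]
 [-37.  -28.1  47.1]]
[0.47889429 0.28119719 0.014     ]
9.35 [0.4788 0.2786 0.0609] [-0.6   0.74  0.03  1.92 -0.05  0.48  0.85] 0.08551137789207376
delta [-1.210e-01  9.000e-03  4.293e+00  0.000e+00  0.000e+00  2.000e-03]
```

```bash
python3 -m creep '[[0,0,1,0,0,0,1],[0,0,2.2,0,0,0,1],[0,0,3.3,0,0,0,1],[0,0,4,0,0,0,1],[0,0,4.3,0,0,0,1],[0,0,4.3,0,0,0,1],[0,0,4.3,0,0,0,0.6],[0,0,4.3,0,0,0,0.45],[0,0,4.3,0,0,0,0.45],[0,0,4.3,0,0,0,0.45]]'; python3 -m creep '[[0,0,0,0,0,0,0.4],[0,0,0,0,0,0,0.36],[0,0,0,0,0,0,0.3],[0,0,0,0,0,0,0.25],[0,0,0,0,0,0,0.2],[0,0,0,0,0,0,0],[0,0,0,0,0,0,0],[0,0,0,0,0,0,0],[0,0,0,0,0,0,0],[0,0,0,0,0,0,0]]'
python3 - <<'E'
from h import *
from rig import robot,snapshot
s=robot.get_state(); 
for n in ["wrist","scene"]:
    d=snapshot(n); d["ee"]=s["ee_pos"]; d["rv"]=s["orientation"]; pickle.dump(d,open(n+"5.pkl","wb"))
    crop(d,170,130,470,330,2.6,"pics/w5c.png") if n=="wrist" else crop(d,220,100,380,280,3.3,"pics/scene5c.png")
E
```

```text
time_s: 10.6
ee_pos: [0.4788, 0.2787, 0.0179]
orientation: [0.293, 3.128, 0.0]
contact_force: [0.3, -0.2, -0.5]
gripper_width: 0.0383
time_s: 11.85
ee_pos: [0.4789, 0.2787, 0.0179]
orientation: [0.293, 3.128, 0.0]
contact_force: [-0.2, -0.3, 5.2]
gripper_width: 0.0275
```

View pics/w5c.png

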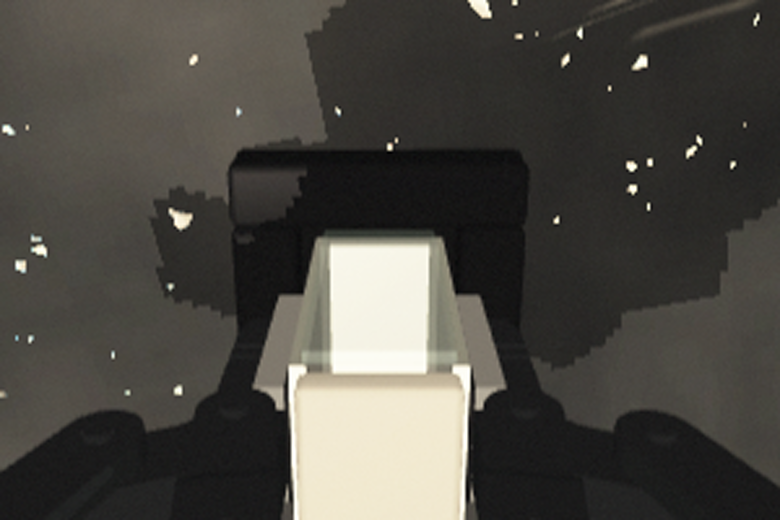

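View pics/scene5c.png

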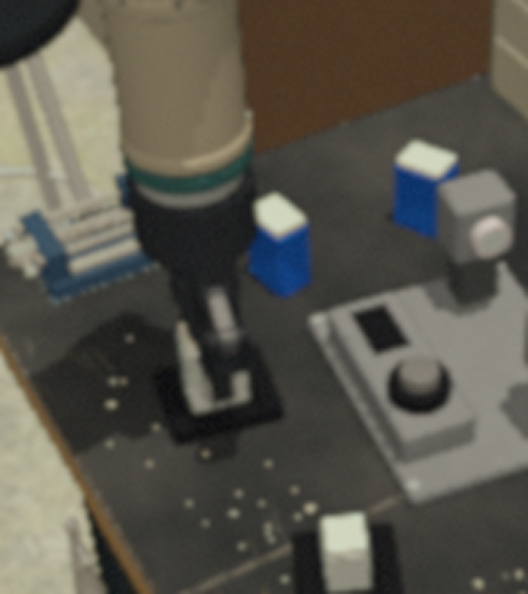

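```bash
python3 -m creep '[[0,0,-0.3,0,0,0,0],[0,0,-0.8,0,0,0,0],[0,0,-1.5,0,0,0,0],[0,0,-3,0,0,0,0],[0,0,-5,0,0,0,0],[0,0,-8,0,0,0,0],[0,0,-11,0,0,0,0],[0,0,-13.5,0,0,0,0],[0,0,-15,0,0,0,0],[0,0,-15,0,0,0,0]]'; python3 go.py 0.667 0.2045 0.168 -7.15;python3 - <<'E'
from h import *
from rig import robot,snapshot
for n in ["scene","top"]:
    s=robot.get_state(); d=snapshot(n); d["ee"]=s["ee_pos"]; d["rv"]=s["orientation"]; pickle.dump(d,open(n+"6.pkl","wb"))
    crop(d,220,70,380,250,3.3,"pics/%s6c.png"%n)
# photometer from depth clouds: head-top points
for n in ["top0","scene0"]:
    d=pickle.load(open(n+".pkl","rb")); P=cloud(d).reshape(-1,3)
    m=(np.abs(P[:,2]-.107)<.006)&(np.abs(P[:,0]-.667)<.05)&(np.abs(P[:,1]-.205)<.1); q=P[m]
    for s in (1,-1):
        k=q[(q[:,1]-.205)*s>0]; r=cv2.minAreaRect(k[:,:2].astype(np.float32)*1000); print(n,len(k),k.mean(0).round(4),r)
E
```

```text
time_s: 13.2
ee_pos: [0.4793, 0.2789, 0.169]
orientation: [0.293, 3.126, 0.002]
contact_force: [0.3, 0.2, -0.8]
gripper_width: 0.0273
13.2 [0.4793 0.2789 0.169 ] [-0.61  0.57  0.05  1.86 -0.04  0.71  0.85] 0.027260352816480336
delta [-1.9828e+01 -3.8280e+00  1.3200e-01  3.0000e-03  0.0000e+00  1.5090e+00]
top0 227 [0.6744 0.2702 0.1034] ((674.23876953125, 270.7076110839844), (34.5455436706543, 42.205963134765625), 81.74403381347656)
top0 239 [0.6576 0.1399 0.1045] ((658.1307373046875, 140.114013671875), (34.90810012817383, 41.23358154296875), 85.79553985595703)
scene0 194 [0.6736 0.2693 0.1037] ((675.0882568359375, 270.84649658203125), (35.33375930786133, 41.787376403808594), 78.47160339355469)
scene0 259 [0.6571 0.1384 0.1055] ((658.5521850585938, 138.06285095214844), (34.0956916809082, 42.43669128417969), 81.77848815917969)
```

View pics/scene6c.png

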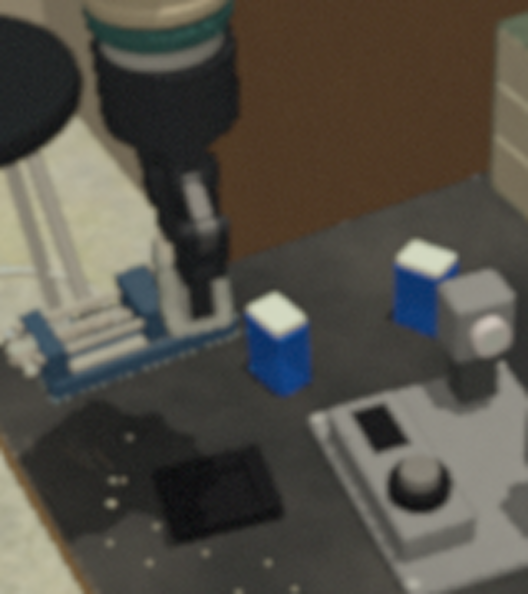

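```bash
python3 -m creep '[[-1,-0.2,0,0,0,0.1,0],[-3,-0.6,0,0,0,0.25,0],[-5.5,-1.1,0,0,0,0.42,0],[-8,-1.6,0,0,0,0.6,0],[-10.5,-2.1,0,0,0,0.78,0],[-13,-2.6,0,0,0,0.95,0],[-15.5,-3,0,0,0,1.12,0],[-17.5,-3.4,0,0,0,1.28,0],[-19,-3.7,0,0,0,1.42,0],[-19.8,-3.85,0,0,0,1.51,0]]'; python3 -m creep '[[0,0,0,0,0,0,0],[0,0,0,0,0,0,0],[0,0,0,0,0,0,0],[0,0,0,0,0,0,0],[0,0,0,0,0,0,0],[0,0,0,0,0,0,0],[0,0,0,0,0,0,0],[0,0,0,0,0,0,0],[0,0,0,0,0,0,0],[0,0,0,0,0,0,0]]'; python3 go.py 0.6665 0.205 0.12 -7.2
python3 - <<'E'
from h import *
from rig import robot,snapshot
for n in ["scene","top","wrist"]:
    s=robot.get_state(); d=snapshot(n); d["ee"]=s["ee_pos"]; d["rv"]=s["orientation"]; pickle.dump(d,open(n+"7.pkl","wb"))
    if n=="wrist": cv2.imwrite("pics/w7.png",cv2.cvtColor(d["frame"],cv2.COLOR_RGB2BGR))
    else: crop(d,270,50,430,230,3.3,"pics/%s7c.png"%n)
E
```

```text
time_s: 14.55
ee_pos: [0.666, 0.203, 0.1657]
orientation: [-2.361, -2.072, 0.005]
contact_force: [0.1, 0.2, 0.0]
gripper_width: 0.0272
time_s: 15.8
ee_pos: [0.6661, 0.204, 0.1678]
orientation: [-2.357, -2.077, 0.0]
contact_force: [0.3, 0.6, 0.3]
gripper_width: 0.0275
15.8 [0.6661 0.204  0.1678] [-0.58  0.81  0.47  1.44 -0.4   0.99 -0.15] 0.027510848087490564
delta [ 0.104  0.023  4.78  -0.    -0.    -0.   ]
```

View pics/w7.png

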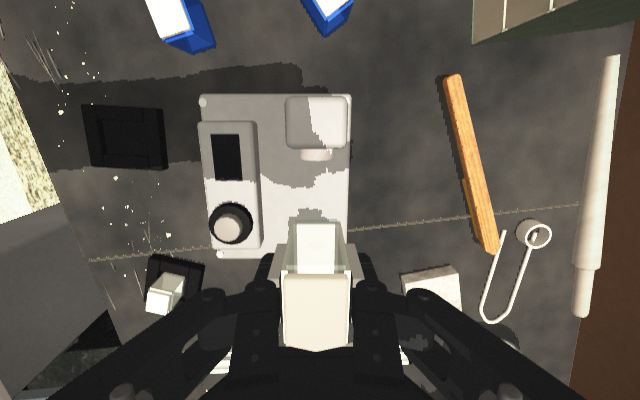

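View pics/scene7c.png

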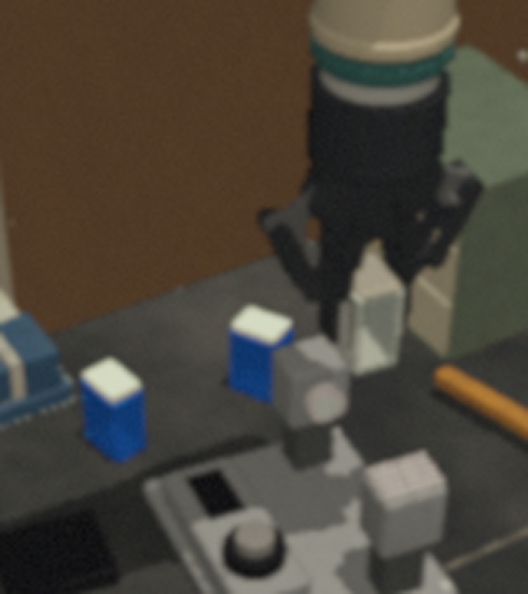

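Run:
```python
from h import *
d=pickle.load(open("wrist7.pkl","rb")); crop(d,230,80,400,400,1.8*1.0,"pics/w7c.png"); crop(d,250,200,380,370,3.5,"pics/w7d.png")
Rt=wristRt(d,d["ee"],d["rv"])
w=ray(d,[(286,97),(348,97),(346,147),(288,147)],.108,Rt); print("headL",w.mean(0),w)
```

```text
headL [0.67640516 0.27495277 0.108     ] [[0.65820196 0.29367412 0.108     ]
 [0.69866291 0.28852932 0.108     ]
 [0.6942834  0.25627331 0.108     ]
 [0.65447237 0.26133435 0.108     ]]
```

View pics/w7d.png

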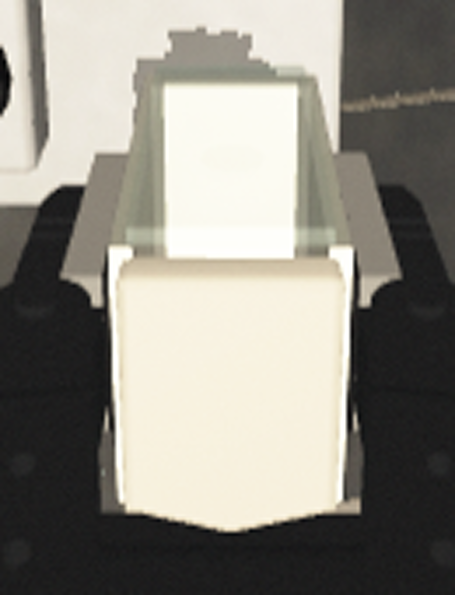

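Run:
```python
from h import *
d=pickle.load(open("wrist7.pkl","rb")); T=np.array(d["T_tool_cam"])
def r(u,v,z):
    u=(u+.5)/3.5-.5+250; v=(v+.5)/3.5-.5+200
    c=T[:3,:3]@np.array([(u-d["cx"])/d["fx"],(v-d["cy"])/d["fy"],1]); return ((T[:3,3]+c*(z-T[2,3])/c[2])*1e3).round(1)
print("foot near edge",r(160,72,.0119),r(310,72,.0119))
print("foot corners outer",r(150,70,.0119),r(312,70,.0119))
print("stopper near",r(118,262,-.0481),r(350,262,-.0481)); print("white face top near corner",r(110,246,-.0421),r(353,246,-.0421))
print("pad near tip",r(97,155,.0),r(363,155,0))
```

```text
foot near edge [ 19.8 -11.3  11.9] [19.8 13.2 11.9]
foot corners outer [ 20.1 -12.9  11.9] [20.1 13.5 11.9]
stopper near [ 21.4 -11.7 -48.1] [ 21.4  13.  -48.1]
white face top near corner [ 19.8 -13.3 -42.1] [ 19.8  14.  -42.1]
pad near tip [ 10.6 -20.4   0. ] [10.6 20.8  0. ]
```

```bash
python3 -m creep '[[0.07,0.03,0.5,0,0,0,0],[0.07,0.03,1.5,0,0,0,0],[0.07,0.03,3,0,0,0,0],[0.07,0.03,4.5,0,0,0,0],[0.07,0.03,6,0,0,0,0],[0.07,0.03,7.5,0,0,0,0],[0.07,0.03,9,0,0,0,0],[0.07,0.03,10,0,0,0,0],[0.07,0.03,10.5,0,0,0,0],[0.07,0.03,10.6,0,0,0,0]]'; python3 -m creep '[[0,0,0,0,0,0,0],[0,0,0,0,0,0,0],[0,0,0,0,0,0,0],[0,0,0,0,0,0,0],[0,0,0,0,0,0,0],[0,0,0,0,0,0,0],[0,0,0,0,0,0,0],[0,0,0,0,0,0,0],[0,0,0,0,0,0,0],[0,0,0,0,0,0,0]]'; python3 go.py 0.6665 0.2048 0.062 -7.2
python3 - <<'E'
from h import *
from rig import robot,snapshot
for n in ["scene","top","wrist"]:
    s=robot.get_state(); d=snapshot(n); d["ee"]=s["ee_pos"]; d["rv"]=s["orientation"]; pickle.dump(d,open(n+"8.pkl","wb"))
    if n=="wrist": cv2.imwrite("pics/w8.png",cv2.cvtColor(d["frame"],cv2.COLOR_RGB2BGR))
    else: crop(d,300,110,430,250,4.2,"pics/%s8c.png"%n)
E
```

```text
time_s: 17.2
ee_pos: [0.6666, 0.2046, 0.0617]
orientation: [2.357, 2.077, -0.0]
contact_force: [0.2, -0.0, -0.8]
gripper_width: 0.0274
time_s: 18.45
ee_pos: [0.6665, 0.2046, 0.0618]
orientation: [-2.357, -2.077, 0.0]
contact_force: [1.2, 0.7, 0.1]
gripper_width: 0.0272
18.45 [0.6665 0.2046 0.0618] [-0.56  0.93  0.41  1.5  -0.46  0.81 -0.1 ] 0.027189704082690377
delta [ 0.017 -0.005 -0.022 -0.     0.    -0.   ]
```

View pics/w8.png

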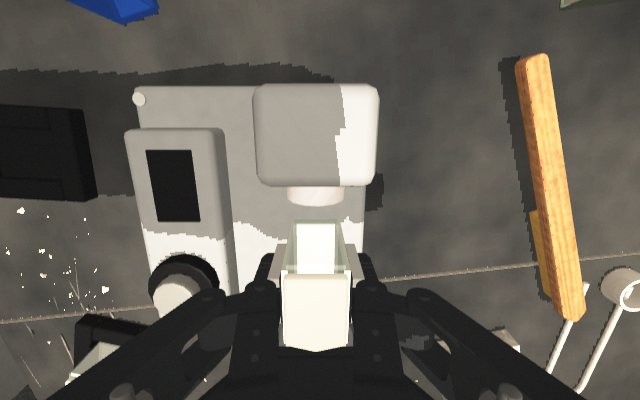

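View pics/scene8c.png

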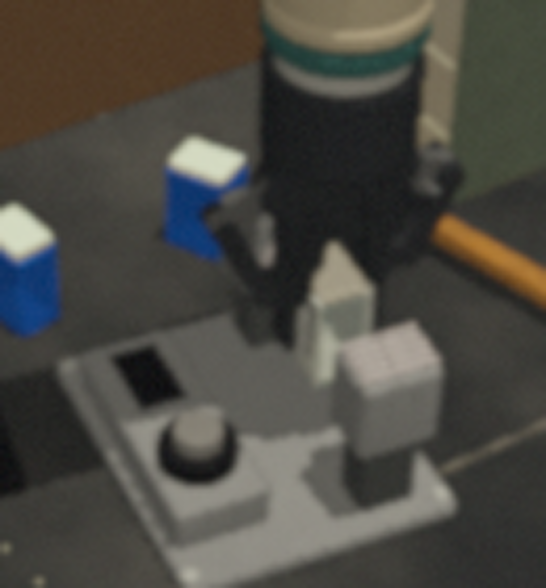

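Run:
```python
from h import *
d=pickle.load(open("wrist8.pkl","rb")); Rt=wristRt(d,d["ee"],d["rv"]); R0=R.from_rotvec(d["rv"])
f=lambda uv,z:(R0.inv().apply(ray(d,uv,z,Rt)-d["ee"])*1e3).round(1)
print("rim",f([(315,206)],.093)); print("barrel sides z80",f([(287,195),(343,195)],.08))
print("head near edge",f([(262,186),(373,186)],.106), "far",f([(260,85),(376,85)],.106))
print("cell foot",f([(296,220.5),(338,220.5)],.05))
crop(d,240,70,400,300,2.6,"pics/w8c.png")
s=pickle.load(open("scene8.pkl","rb")); Rm,t=cam(s)
P=cloud(s)
# predicted corners of cell & barrel in scene, crop coords
a=np.radians(-7.2); Rz=np.array([[np.cos(a),-np.sin(a)],[np.sin(a),np.cos(a)]]); o=np.array([.6665,.205])
def W(x,y,z): return np.r_[o+Rz@[x,y],z]
for n,p in {"cell near -y L foot":(-.014,-.02,.05),"-y R foot":(.014,-.02,.05),"top -y L":(-.014,-.02,.11),"top -y R":(.014,-.02,.11),"top +yR":(.014,.02,.11),"headR top":(-.022,-.048,.108),"h":(.022,-.048,.108),"h2":(-.022,-.084,.108),"h3":(.022,-.084,.108)}.items():
    print(n,((proj(s,W(*p))[0]-[300,110]+.5)*4.2).round(0))
```

```text
rim [[ 42.7   0.1 -31.2]]
barrel sides z80 [[ 43.6 -12.5 -18.2]
 [ 43.6  12.6 -18.2]]
head near edge [[ 54.5 -18.5 -44.2]
 [ 54.5  20.4 -44.2]] far [[ 87.4 -17.3 -44.2]
 [ 87.4  19.4 -44.2]]
cell foot [[ 19.7 -10.9  11.8]
 [ 19.7  13.1  11.8]]
cell near -y L foot [316. 389.]
-y R foot [366. 374.]
top -y L [322. 300.]
top -y R [373. 285.]
top +yR [336. 237.]
headR top [333. 343.]
h [415. 318.]
h2 [368. 391.]
h3 [451. 365.]
```

View pics/w8c.png

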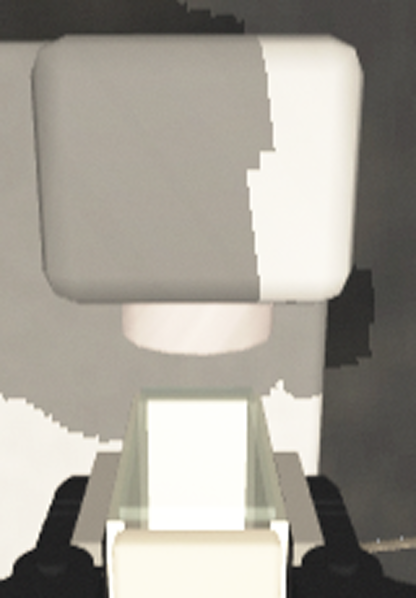

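View pics/top8c.png

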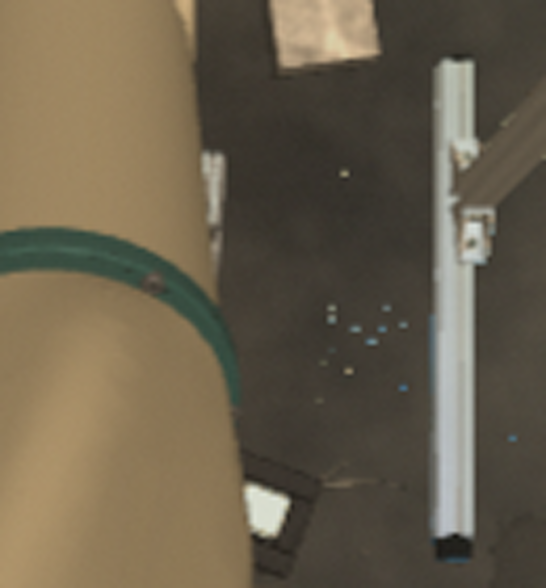

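Run:
```python
from h import *
d=pickle.load(open("wrist7.pkl","rb")); crop(d,185,80,365,270,3.1,"pics/w7e.png")
t=pickle.load(open("top0.pkl","rb")); crop(t,270,130,370,220,6,"pics/t0e.png"); Rm,tt=cam(t); print("topcam",-Rm.T@tt)
s=pickle.load(open("scene0.pkl","rb")); Rm,tt=cam(s); print("scenecam",-Rm.T@tt)
```

```text
topcam [0.4543185  0.19867565 0.93473332]
scenecam [ 0.20892005 -0.42092802  0.76669386]
```

View pics/w7e.png

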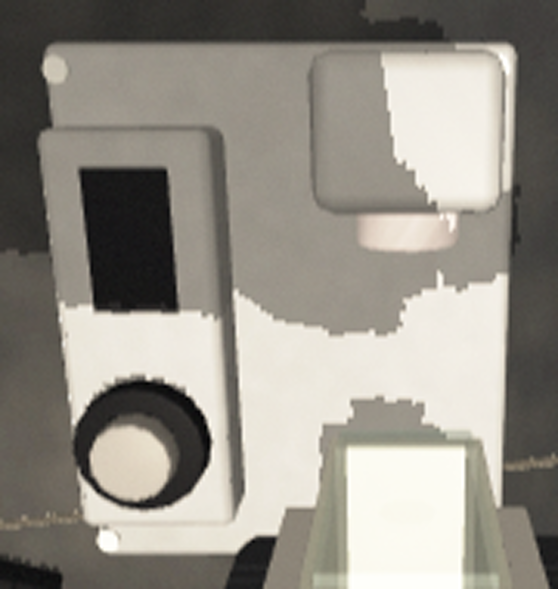

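View pics/t0e.png

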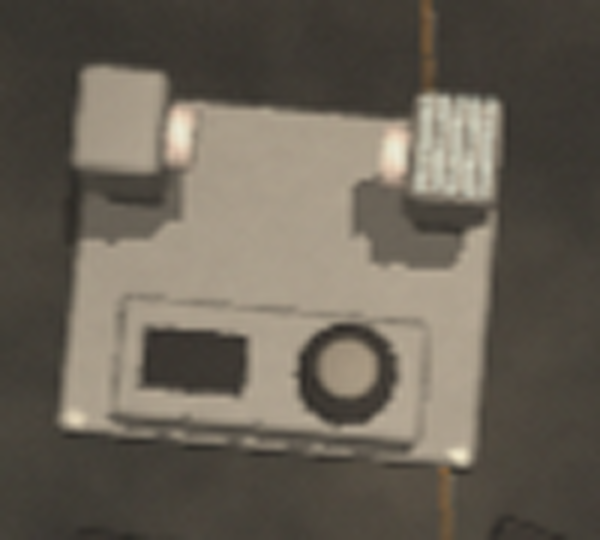

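Run:
```python
from h import *
d=pickle.load(open("wrist7.pkl","rb")); Rt=wristRt(d,d["ee"],d["rv"]); R0=R.from_rotvec(d["rv"])
pt=lambda u,v:((u+.5)/3.1-.5+185,(v+.5)/3.1-.5+80)
f=lambda uv,z:(R0.inv().apply(ray(d,uv,z,Rt)-d["ee"])*1e3).round(1)
a=-7.2*np.pi/180; ex=np.array([np.cos(a),np.sin(a)]); ey=np.array([-np.sin(a),np.cos(a)])
o=np.array([.6665,.205])
g=lambda w:np.c_[(w[:,:2]-o)@ex,(w[:,:2]-o)@ey].__mul__(1e3).round(1)
print("w7 base edges (expect y +90, -90)",g(ray(d,[pt(150,43),pt(300,43),pt(150,553),pt(200,553)],.012,Rt)).tolist())
print("w7 base far x edge(35)/corner(-115)",g(ray(d,[pt(514,60),pt(46,60),pt(503,470)],.012,Rt)).tolist())
print("w7 console y +65/-65",g(ray(d,[pt(100,127),pt(150,523)],.038,Rt)).tolist())
print("w7 button housing z50",g(ray(d,[pt(74,443),pt(212,443),pt(143,378),pt(143,508)],.05,Rt)).tolist())
print("w7 rim z93 (38)",g(ray(d,[pt(407,250)],.093,Rt)).tolist(),"head y 48/84", g(ray(d,[pt(407,213),pt(407,50)],.106,Rt)).tolist())
t=pickle.load(open("top0.pkl","rb")); q=lambda u,v:((u+.5)/6-.5+270,(v+.5)/6-.5+130)
print("top base",g(ray(t,[q(62,428),q(470,465)],.012)).tolist())
print("top rims",g(ray(t,[q(197,133),q(381,150)],.085)).tolist())
print("top heads inner/outer y",g(ray(t,[q(168,120),q(414,145),q(75,120),q(499,150)],.107)).tolist())
print("top housing z50",g(ray(t,[q(297,370),q(399,370),q(348,321),q(348,424)],.05)).tolist())
print("top console",g(ray(t,[q(112,418),q(418,445)],.038)).tolist())
for n in ["w1","wrist2","wrist4"]:
    pass
d=pickle.load(open("wrist2.pkl","rb")); Rt=wristRt(d,d["ee"],d["rv"])
print("w2 base corners (-115,+-90)",g(ray(d,[(235,178),(466,179)],.012,Rt)).tolist())
print("w2 housing z50",g(ray(d,[(278,232),(339,232),(308,203)],.05,Rt)).tolist())
```

```text
w7 base edges (expect y +90, -90) [[-79.6, 93.9], [-32.9, 93.9], [-95.1, -83.8], [-76.5, -83.8]]
w7 base far x edge(35)/corner(-115) [[34.0, 88.8], [-112.6, 89.0], [35.0, -50.5]]
w7 console y +65/-65 [[-89.3, 69.6], [-85.8, -58.4]]
w7 button housing z50 [[-103.3, -24.8], [-60.3, -24.8], [-79.9, -3.6], [-83.8, -47.1]]
w7 rim z93 (38) [[0.4, 42.6]] head y 48/84 [[0.3, 53.2], [0.4, 87.8]]
top base [[-114.1, 88.1], [-113.6, -86.5]]
top rims [[1.5, 37.7], [1.3, -36.3]]
top heads inner/outer y [[0.2, 47.7], [-1.0, -48.8], [-3.1, 83.9], [0.1, -81.9]]
top housing z50 [[-85.2, -10.4], [-81.3, -52.0], [-63.0, -29.3], [-105.5, -33.2]]
top console [[-110.7, 64.5], [-110.1, -62.9]]
w2 base corners (-115,+-90) [[-114.3, -84.3], [-114.5, 92.6]]
w2 housing z50 [[-86.2, -47.7], [-86.5, -6.9], [-106.8, -27.6]]
```

Run:
```python
from h import *
for n in ["w1","wrist2","wrist4","wrist7","wrist8"]:
    d=pickle.load(open(n+".pkl","rb")); print(n,np.array(d["T_tool_cam"]).round(5).tolist(), d["cx"]); Rt=wristRt(d,d["ee"],d["rv"])
    print(proj(d,d["ee"],Rt))
```

```text
w1 [[-0.00045, -0.95284, -0.30347, 0.07747], [1.0, -0.00049, 7e-05, 0.00226], [-0.00022, -0.30347, 0.95284, -0.14287], [0.0, 0.0, 0.0, 1.0]] 315.4847682788676
[[311.39604702 257.35163955]]
wrist2 [[-0.00045, -0.95284, -0.30348, 0.07742], [1.0, -0.00049, 8e-05, 0.00225], [-0.00022, -0.30348, 0.95284, -0.14287], [0.0, 0.0, 0.0, 1.0]] 315.4847682788676
[[311.40587094 257.26569654]]
wrist4 [[-0.00045, -0.95284, -0.30346, 0.07757], [1.0, -0.00049, 7e-05, 0.00226], [-0.00022, -0.30346, 0.95284, -0.14287], [0.0, 0.0, 0.0, 1.0]] 315.4847682788676
[[311.3826671  257.51688878]]
wrist7 [[-0.00045, -0.95287, -0.30338, 0.07996], [1.0, -0.00039, -0.00025, 0.00028], [0.00012, -0.30338, 0.95287, -0.14287], [0.0, 0.0, 0.0, 1.0]] 315.4847682788676
[[315.07528836 261.40932236]]
wrist8 [[-0.00045, -0.95287, -0.30338, 0.07996], [1.0, -0.00039, -0.00025, 0.00028], [0.00012, -0.30338, 0.95287, -0.14287], [0.0, 0.0, 0.0, 1.0]] 315.4847682788676
[[315.07542864 261.40943593]]
```

Run:
```python
from h import *
for n in ["wrist4","wrist5","wrist8"]:
    d=pickle.load(open(n+".pkl","rb")); print(n,d["ee"],np.array(d["T_tool_cam"])[:3,3])
    crop(d,275,200,360,300,7,"pics/%sz.png"%n)
```

```text
wrist4 [0.47889169 0.27874406 0.06114129] [ 0.07757134  0.00226371 -0.14286969]
wrist5 [0.47889123 0.27865696 0.01792385] [ 0.07757151  0.00226362 -0.14287015]
wrist8 [0.66650228 0.20464433 0.06177956] [ 0.07996442  0.00027994 -0.14287087]
```

View pics/wrist4z.png

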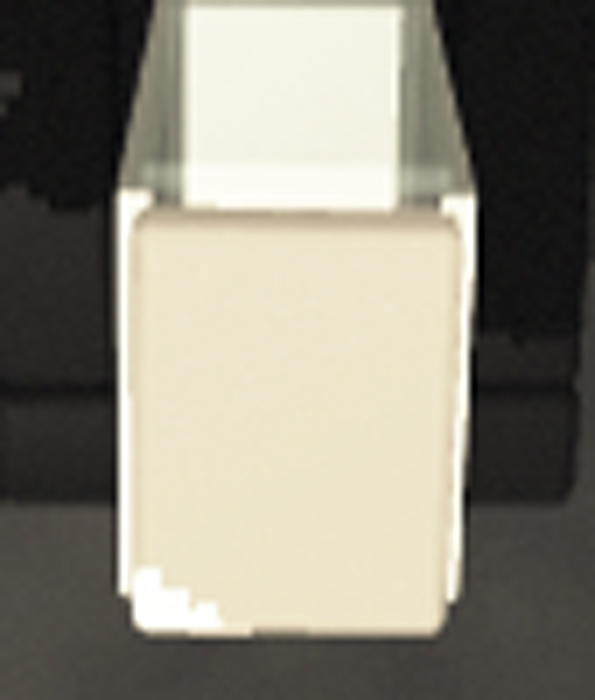

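View pics/wrist8z.png

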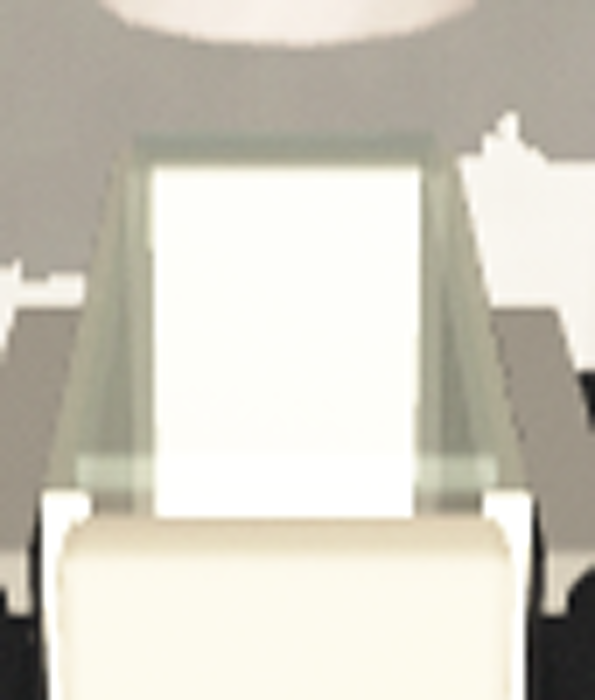

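View pics/wrist5z.png

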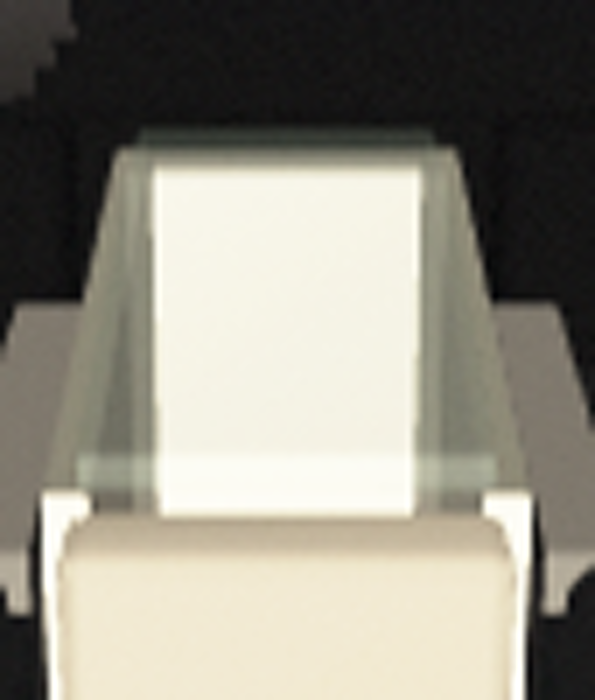

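Run:
```python
from h import *
def r(d,u,v,z):
    T=np.array(d["T_tool_cam"]).copy(); T[0,3]=.0777; T[1,3]=0
    u=(u+.5)/7-.5+275; v=(v+.5)/7-.5+200
    c=T[:3,:3]@np.array([(u-d["cx"])/d["fx"],(v-d["cy"])/d["fy"],1]); return ((T[:3,3]+c*(z-T[2,3])/c[2])*1e3).round(1)
d=pickle.load(open("wrist4.pkl","rb")); z=d["ee"][2]
print("w4 near/far frosted top", [r(d,*p,z-.060).tolist() for p in [(118,190),(476,192),(122,597),(458,605)]])
d=pickle.load(open("wrist8.pkl","rb"))
print("w8 frosted foot",[r(d,*p,.0119).tolist() for p in [(115,150),(455,150)]],"win foot",r(d,287,131,.0119).tolist())
print("w8 frosted top",[r(d,*p,.0179-.060).tolist() for p in [(42,492),(532,492)]])
print("w8 pads",[r(d,*p,0.0).tolist() for p in [(15,305),(555,308)]])
print("w8 rim",r(d,287,46,d["ee"][2]-.093).tolist())
```

```text
w4 near/far frosted top [[18.0, -12.9, 1.1], [17.8, 14.5, 1.1], [-18.0, -13.5, 1.1], [-18.8, 14.1, 1.1]]
w8 frosted foot [[17.0, -14.1, 11.9], [17.0, 13.7, 11.9]] win foot [18.7, 0.0, 11.9]
w8 frosted top [[17.6, -13.8, -42.1], [17.6, 13.8, -42.1]]
w8 pads [[8.9, -21.1, 0.0], [8.6, 20.7, 0.0]]
w8 rim [40.4, 0.0, -31.2]
```

The wrist calibration carries a world-fixed offset: the reported `T_tool_cam` changes by about 2.4 mm with yaw. With that removed, the barrel rim is 21.7 mm from the cell's near window, and it should be 18 mm. The top and base-edge measurements also point about 3 mm the same way, so I'll shift 3 mm along tool +x.

```bash
python3 -m creep '[[0.1,0,0,0,0,0,0],[0.2,0,0,0,0,0,0],[0.3,0,0,0,0,0,0],[0.3,0,0,0,0,0,0],[0.3,0,0,0,0,0,0],[0.3,0,0,0,0,0,0],[0.3,0,0,0,0,0,0],[0.3,0,0,0,0,0,0],[0.3,0,0,0,0,0,0],[0.3,0,0,0,0,0,0]]'
python3 - <<'E'
from h import *
from rig import robot,snapshot
for n in ["wrist","scene"]:
    s=robot.get_state(); d=snapshot(n); d["ee"]=s["ee_pos"]; d["rv"]=s["orientation"]; pickle.dump(d,open(n+"9.pkl","wb"))
    crop(d,240,70,400,300,2.6,"pics/w9c.png") if n=="wrist" else crop(d,330,140,430,250,5.4,"pics/scene9c.png")
print(s["ee_pos"],s["contact_force"],s["time_s"],s["gripper_width"],(R.from_rotvec(s["orientation"])).as_matrix().round(3).tolist())
E
```

```text
time_s: 19.85
ee_pos: [0.6669, 0.2076, 0.0618]
orientation: [-2.357, -2.077, 0.0]
contact_force: [0.8, 1.0, -0.9]
gripper_width: 0.0273
[0.66692151 0.20758995 0.06178873] [-0.11826506 -0.33153728 -0.54738369] 19.9 0.026924569156479086 [[0.126, 0.992, 0.0], [0.992, -0.126, -0.0], [-0.0, 0.0, -1.0]]
```

View pics/w9c.png

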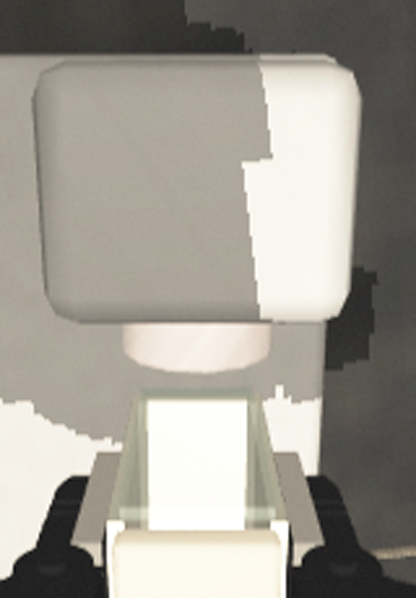

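View pics/scene9c.png

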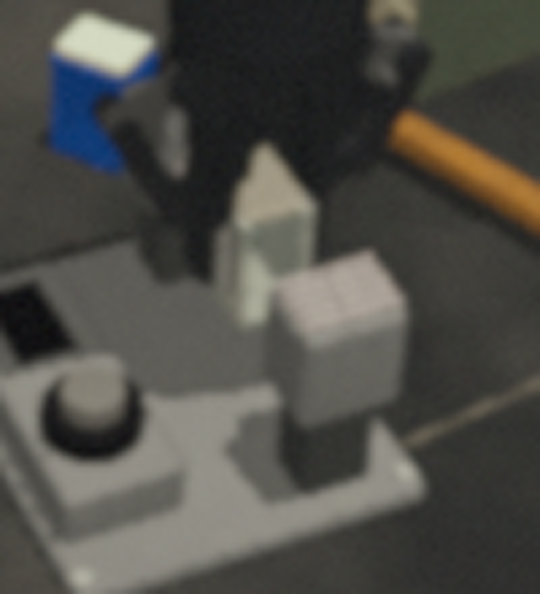

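Run:
```python
from h import *
s=pickle.load(open("scene9.pkl","rb")); q=lambda u,v:((u+.5)/5.4-.5+330,(v+.5)/5.4-.5+140)
a=-7.2*np.pi/180; ex=np.array([np.cos(a),np.sin(a)]); ey=np.array([-np.sin(a),np.cos(a)]); o=np.array([.6665,.205])
g=lambda w:np.c_[(w[:,:2]-o)@ex,(w[:,:2]-o)@ey].__mul__(1e3).round(1).tolist()
print("cell -y top corners z104-110",g(ray(s,[q(317,207)],.107)),g(ray(s,[q(238,226)],.104)),"foot -y -x",g(ray(s,[q(240,326)],.050)))
print("headR top corners (+22,-48),(-22,-48),(-22,-84),(22,-84)",g(ray(s,[q(374,250),q(272,288),q(310,333),q(408,297)],.106)))
d=pickle.load(open("wrist9.pkl","rb")); T=np.array(d["T_tool_cam"]); T[0,3]=.0777; T[1,3]=0
def r(u,v,z):
    u=(u+.5)/2.6-.5+240; v=(v+.5)/2.6-.5+70
    c=T[:3,:3]@np.array([(u-d["cx"])/d["fx"],(v-d["cy"])/d["fy"],1]); return ((T[:3,3]+c*(z-T[2,3])/c[2])*1e3).round(1)
print("rim",r(196,373,.0618-.093),"cell foot",r(196,388,.0119))
```

```text
cell -y top corners z104-110 [[14.7, -18.8]] [[-16.2, -13.6]] foot -y -x [[-12.6, -13.5]]
headR top corners (+22,-48),(-22,-48),(-22,-84),(22,-84) [[23.5, -48.3], [-21.0, -51.8], [-19.3, -79.0], [22.6, -76.3]]
rim [ 37.4  -0.2 -31.2] cell foot [18.3 -0.3 11.9]
```

Run:
```python
from rig import robot
print(robot.sign_off()); s=robot.get_state(); print(s["time_s"],s["ee_pos"],s["contact_force"],s["gripper_width"])
```

```text
the job is handed in; nothing more can be done
None
the job is handed in; nothing more can be done
```

The job is done and handed in at about 20 s of the 48 s. The long cell is still in the gripper, in the gap between the two heads.

**What I did**
- **Button:** I pressed the start button to its stop. The force rose to 17.7 N with only 0.2 mm more travel. After lifting, the scene camera's depth put its face back at about 60 mm.
- **Cell:** I gripped the long cell by its two frosted faces (opening 27 mm), lifted it, and turned it about 86°. I then lowered it between the heads from above and shifted it 3 mm along the light path. The square cell was not touched.

**Last checks**
- **Pose:** The tool is vertical, at the measured photometer yaw of −7.2°. The cell centre is at about 80 mm height.
- **Side to side:** The cell and the lens barrel line up within about 0.5 mm.
- **Contact:** The measured force is under 1 N, so nothing is touching the photometer. The cell sits at the same pixels before and after lifting, so it did not slip or tilt in the grip.

**What disagreed**
- **Along the light path:** The wrist camera gives 19.1 mm from cell to left barrel, against the ideal 18 mm. The scene camera gave scattered values, from near-centred to about 2.5 mm too far toward the left head. I take the centring there as good to about 2 mm.
- **Wrist calibration:** It carries an offset of about 2.3 mm along world y. I removed it before the final 3 mm shift.
- **Top camera:** It was blocked by the arm at the end and could not be used for the final check.

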